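# Level the bag-weighing platform and hold the adjuster

### The job

The food bank's weighing platform stands out of level: lay the spirit level, vial up, on the middle of the steel plate along the two blue lines and let go of it; then grip the red adjuster knob, push it fully down to take up its slack, and, keeping it down, turn it until the bubble rests centred between the two black lines. Finish while still gripping the knob and holding it fully down with the bubble centred, so that a colleague can tighten the lock nut; leave the groceries and the tape where they are.

Things in the scene. Friction and masses are not known exactly. Their poses are not given: they have to be found in the camera images.
- level_center (a point): Centre (half-way up, 22 mm above its underside) of the loose spirit level: a dark teal bar 140 mm long (its x axis) x 26 mm wide (y) x 44 mm high (z), about 0.25 kg, black ends, starting flat on the table, vial on top. Grasp it across its width. In the middle of its top is a green window 50 mm long with a pale 13 mm bubble and two black lines 19 mm apart (9.5 mm either side of the middle).
- level: The same spirit level; origin at the centre of its underside, axes as for level_center.
- bubble (a joint): Position of the bubble along the level's own +x, in m, 0 when centred, limits -0.016 to 0.016. It runs to the higher end: about 0.24 mm per 0.001 rad of slope, and takes about 1 s to settle. It lies centred between the lines when within 3 mm of 0.
- plate_top (a point): Middle of the top face of the tilting steel plate, 200 mm (x) x 240 mm (y) x 10 mm, about 67 mm above the table, on the grey weighing platform. Two blue lines 52 mm apart run along its y axis; the level goes between them, lengthwise along y (either way round), over this point. The plate rocks a few hundredths of a radian about its x axis; its -y side is the knob's side, which is too low once the knob is pushed down.
- knob_grip (a point): Point on the axis of the red round adjuster knob at the height to grip it, 16 mm below its flat top and about 96 mm above the table when up. The knob is 36 mm in diameter and 46 mm high (from 66 to 112 mm above the table), axis vertical, on a steel ear whose top is 56 mm above the table, 165 mm from the plate's middle towards the plate's -y. It can be gripped at any yaw.
- turn (a joint): Turn of the knob in rad, growing clockwise seen from above, 0 to 4; friction about 0.04 N m. One radian clockwise raises the knob side of the plate by 0.04 rad, which shifts the bubble about 9.6 mm towards the knob. It starts 0.4 to 1.4 rad short of level (with the knob pushed down), a different amount each time, always to be made up clockwise.
- rocker (a joint): How far the knob is pushed down, as the tip of the rocker that carries knob and plate, in rad: 0 up, 0.024 fully down at its stop, which is 4 mm of travel at the knob. A spring pushes back with about 4.5 N at the top and 7.5 N fully down (push with 8 to 20 N); it comes up again when let go. Pushing it fully down lowers the knob side of the plate by 0.024 rad.
- plate: The same steel plate; axes as for plate_top, origin 15 mm below it.
- knob: The same red knob; origin on its axis, 44 mm below knob_grip; a white pointer on its top.
Not all that is in view belongs to the job. Of the things like the level, leave any that is brown; of the rest the smaller one is meant.

How it is judged:
By the outcome, as a careful person would: the job done as asked, in the order asked, and still so for the second after the job is handed in, while the arm keeps its last pose, push and grip.
It also fails if it takes over 54 s, if anything falls off the work surface, if the arm or the gripper's body presses on something with over 40 N, if the wrist force passes 120 N, or if a joint passes its speed limit or range.

### The arm

A 7-joint arm with a two-finger parallel gripper is mounted at the origin on the work surface. World frame = base frame: x ahead of the robot, y to its left, z up, the work surface at z = 0. Lengths are in m, angles in rad, forces in N, time in s.
With the tool pointing down it reaches from about 0.425 to 0.95 m from the base axis. Payload 4.7 kg.
Tool frame: the origin (TCP) lies between the finger pads; the fingertips stand 22 mm ahead of it and the grasp point (between the pads) lies 3 mm ahead of it; z points along the fingers, y is the direction in which the jaws open and shut (so a half turn about z gives the same grasp; the last joint's range is limited). The gripper opens to 85 mm and grips with 20 to 120 N. Pads are 22 mm wide; open, the fingers measure 114 mm over their backs; the gripper's body (76 mm by 85 mm) begins 54 mm behind the grasp point. The pads swing forward as they close: fully open they stand 13 mm farther back than shut.
Start: joints at [-1.145, 0.469, -0.049, 1.532, 0.024, 1.141, -0.082], TCP at [0.296, 0.606, 0.253] pointing down, gripper open.
Joint ranges: [-2.59, 2.59], [-0.33, 1.99], [-1.39, 1.29], [0.1, 2.45], [-1.04, 4.18], [0.21, 1.99], [-2.66, 2.66]. Speed limits (rad/s): [2.57, 2.57, 3.14, 3.14, 3.14, 3.14, 3.14].

### API

Orientations are given as a unit quaternion [w, x, y, z].
In Python, from station import readout, cams, job_done gives the robot as it stands.
- The arm moves only by the tool arm_command, never from a script. Its argument "rows" is a list of rows, each an object with "offset": the shift along the tool's x, y, z scaled (see below), a list of three; "rot": the turn, a rotation vector about the tool's x, y, z scaled (see below), a list of three; "jaw": the finger opening in mm, from 0 to 85.4. In form: [{"offset": [x, y, z], "rot": [wx, wy, wz], "jaw": jaw}, ...]. A call has 1 to 8 rows; each row is the pose to reach, as a shift and turn from the pose commanded when the call began, along the tool's axes at that moment; what a row does not reach only later rows make up. The controller multiplies each number of a shift by 0.5 m and each number of a turn by pi/2 rad. A row lasts 1/8 s, in which the tool goes at most 62.5 mm and 10.7 degrees, less where a joint would pass 70% of its speed; a pose out of reach is approached as far as the arm can. A call with a number of a shift or a turn outside -1 to 1 is refused whole. A call with a gripper value outside its range is refused whole. The fingers move at their own pace and stop on an object; "squeeze" is the grip in N (left out, the last holds). Time passes only in rows, so rows that repeat a pose let the fingers close. It gives the time, the measured TCP pose, the force and the opening at its end, in the units of the state.
- readout.read_state(): the state, without advancing time (a new reading comes with each control period).
- cams.snapshot(name): name is "scene" or "top" or "wrist"; returns the picture (384x512x3 uint8, blue, green, red); there is no depth.
- cams.get_calibration(name): a dict with "camera_matrix" (3x3 intrinsics, pixels), "R" (3x3) and "t" (3): a world point X has camera coordinates R X + t. Camera axes: x right, y down, z forward; pixel columns grow to the right and rows downward; lengths in m; the calibration is good to about 2 mm. The wrist camera is an equidistant fisheye: a pixel r from the principal point sees the ray r / f radians off the axis. A picture is of the moment at which its call begins: read the wrist's pose just before it. get_calibration takes no time and is no camera call; for the wrist camera it gives the pose at the moment of the call.
- job_done(): hands the job in, once; it reports no verdict.
The state is a dict: "t": time; "joint_pos": joint angles; "qd": joint speeds; "effort": joint torques, N m; "position": TCP position; "tool_rot": TCP orientation; "ft_force": force on the tool from outside, world axes, zero at the start; "moment": the same for the moment, N m; "finger_gap": finger opening in m.
Only numpy, scipy, OpenCV 4.12 (cv2) and the standard library are available. Lean on these libraries where they do the work, as an engineer would, in place of code of your own. Each camera call takes 0.05 s, during which the arm holds its last target.

## Working session

There is one attempt and no reset: what is moved stays moved. The work goes in short steps, Python scripts to look and compute and a tool call to move; the robot and the scene stay as the last step left them, time stands still between calls to the robot, and variables do not carry over. Pictures are saved under pics/ and viewed, and the job is handed in when it is done.

Besides the shell and the picture viewer there is one more tool, called as a command line: name --argument value ..., lists and objects as JSON in quotes. arm_command: Moves the arm, as the interface text tells. Shifts and turns lie within -1 to 1; 1 stands for 0.5 m of shift or pi/2 rad of turn. Its arguments: {"type":"object","properties":{"rows":{"type":"array"},"squeeze":{"type":"number"}},"required":["rows"]}

```bash
mkdir -p pics; ls
python3 - <<'E'
from station import readout,cams
import cv2,json
print(readout.read_state())
for n in ("scene","top","wrist"):
    c=cams.get_calibration(n); print(n,c)
    cv2.imwrite(f"pics/{n}0.png",cams.snapshot(n))
E
```

```text
pics
{'t': 0.0, 'joint_pos': array([-1.14490322,  0.4694917 , -0.04855288,  1.53369607,  0.02410278,
        1.14099523, -0.08230772]), 'qd': array([-6.93884667e-05, -7.60041172e-04,  1.25373105e-03,  5.50358549e-04,
       -1.67252330e-03,  1.25742922e-03, -1.45706355e-03]), 'effort': array([-2.62120393e-04, -5.10304821e+01, -4.64537821e-02, -2.37715602e+01,
        1.06335137e-02,  7.30911604e-03,  5.79549166e-06]), 'position': array([0.2962863 , 0.6058961 , 0.25222645]), 'tool_rot': array([-1.79484287e-04,  2.25447794e-01,  9.74254734e-01, -9.86219952e-04]), 'ft_force': array([-0.68057481,  0.4235322 , -0.2235966 ]), 'moment': array([-0.03818939, -0.00194982, -0.03487101]), 'finger_gap': 0.08576257379606043}
scene {'camera_matrix': array([[496.20072602,   0.        , 258.70366904],
       [  0.        , 496.20072602, 191.86574098],
       [  0.        ,   0.        ,   1.        ]]), 'R': array([[ 0.21849635,  0.97567706,  0.01770913],
       [ 0.72203127, -0.14943279, -0.67552993],
       [-0.65645274,  0.16038737, -0.73711987]]), 't': array([-0.27214077, -0.26264136,  1.4901714 ])}
top {'camera_matrix': array([[368.10054639,   0.        , 253.11848086],
       [  0.        , 368.10054639, 193.7437654 ],
       [  0.        ,   0.        ,   1.        ]]), 'R': array([[ 0.00557505, -0.99954484,  0.02964851],
       [-0.99534326, -0.00839998, -0.09602727],
       [ 0.09623261, -0.02897509, -0.99493705]]), 't': array([0.15022773, 0.46527062, 0.97937395])}
wrist {'camera_matrix': array([[297.31863964,   0.        , 254.61439402],
       [  0.        , 297.31863964, 189.79750552],
       [  0.        ,   0.        ,   1.        ]]), 'R': array([[ 0.43863874,  0.89866091, -0.00214942],
       [ 0.85157935, -0.41489169,  0.32043329],
       [ 0.2870691 , -0.14238486, -0.94726865]]), 't': array([-0.67307009, -0.04209935,  0.37953776])}
```

View pics/top0.png

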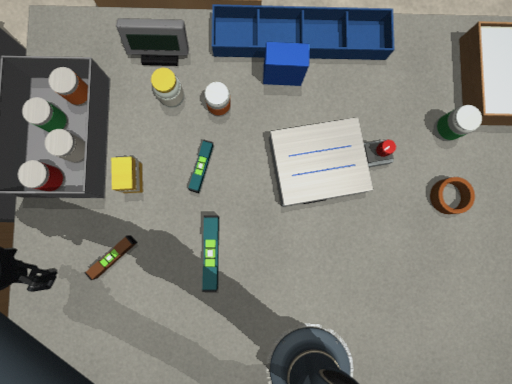

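View pics/scene0.png

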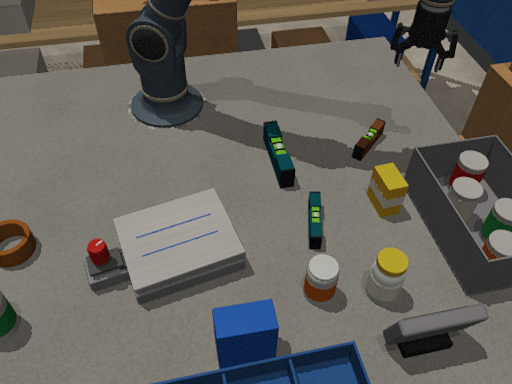

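View pics/wrist0.png

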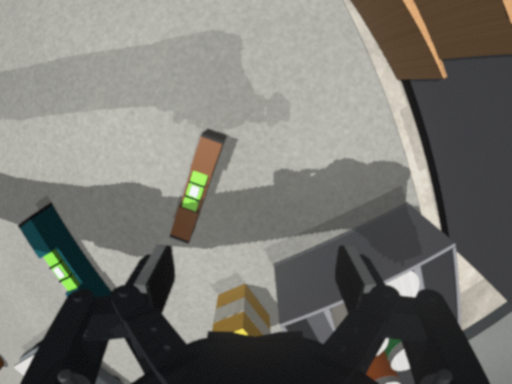

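Three things look like levels in the top view: a brown one at (110,257), a long teal one at (210,253) and a short teal one at (201,165). Brown is excluded, so the shorter teal one at (201,165) should be the target. I'll measure it and check an enlarged crop.

```bash
cat > h.py <<'E'
import numpy as np,cv2
from station import readout,cams
def ray(c,p):
    K=c["camera_matrix"];R=c["R"];t=c["t"]
    d=R.T@np.array([(p[0]-K[0,2])/K[0,0],(p[1]-K[1,2])/K[1,1],1.]);return -R.T@t,d
def cast(c,p,z):
    o,d=ray(c,p);return o+d*(z-o[2])/d[2]
def tri(c1,p1,c2,p2):
    o1,d1=ray(c1,p1);o2,d2=ray(c2,p2);d1/=np.linalg.norm(d1);d2/=np.linalg.norm(d2)
    A=np.stack([d1,-d2],1);s=np.linalg.lstsq(A,o2-o1,rcond=None)[0]
    a=o1+s[0]*d1;b=o2+s[1]*d2;return (a+b)/2,np.linalg.norm(a-b)
def proj(c,X):
    q=c["R"]@np.asarray(X)+c["t"];q=c["camera_matrix"]@q;return q[:2]/q[2]
def blobs(m,mn):
    n,l,s,ce=cv2.connectedComponentsWithStats(m.astype(np.uint8)*255)
    return [(ce[i],s[i,4],l==i) for i in range(1,n) if s[i,4]>=mn]
E
python3 - <<'E'
from h import *
out=[]
for n in("top","scene"):
    im=cv2.imread(f"pics/{n}0.png");c=cams.get_calibration(n)
    hsv=cv2.cvtColor(im,cv2.COLOR_BGR2HSV);H,S,V=[hsv[...,i].astype(int) for i in range(3)]
    for nm,m,z,mn in (("green",(H>38)&(H<65)&(S>120)&(V>120),.044,4),("teal",(H>80)&(H<100)&(S>100)&(V>30),.044,60),("line",(H>105)&(H<125)&(S>110)&(V>80),.067,15),("red",((H<6)|(H>174))&(S>150)&(V>120),.112,40)):
        for ce,a,l in blobs(m,mn):
            pts=np.argwhere(l)[:,::-1].astype(np.float32);r=cv2.minAreaRect(pts)
            if a>2000: continue
            W=cast(c,r[0],z);bx=cv2.boxPoints(r)
            e=sorted([(np.linalg.norm(bx[i]-bx[(i+1)%4]),i) for i in range(4)])
            i=e[0][1];m1=(bx[i]+bx[(i+1)%4])/2;m2=(bx[(i+2)%4]+bx[(i+3)%4])/2
            A,B=cast(c,m1,z),cast(c,m2,z)
            print(n,nm,a,np.round(ce,1),np.round(W,3),"len",round(np.linalg.norm(A-B),3),"yaw",round(np.arctan2(*(B-A)[1::-1]),3))
t=cv2.imread("pics/top0.png")[110:310,70:300]
cv2.imwrite("pics/crop.png",cv2.resize(t,None,fx=2.5,fy=2.5,interpolation=cv2.INTER_CUBIC))
t=cv2.imread("pics/top0.png")[95:220,255:415]
cv2.imwrite("pics/crop2.png",cv2.resize(t,None,fx=4,fy=4,interpolation=cv2.INTER_CUBIC))
t=cv2.imread("pics/scene0.png")[110:300,70:350]
cv2.imwrite("pics/crop3.png",cv2.resize(t,None,fx=2.8,fy=2.8,interpolation=cv2.INTER_CUBIC))
E
```

```text
top green 94 [200.4 165.2] [0.537 0.295 0.044] len 0.048 yaw 2.873
top green 182 [210.2 253.4] [0.306 0.267 0.044] len 0.067 yaw -3.125
top green 13 [206.  253.4] [0.306 0.276 0.044] len 0.021 yaw -3.124
top green 98 [108.2 257.9] [0.293 0.526 0.044] len 0.047 yaw 2.324
top teal 378 [201.2 165.6] [0.536 0.294 0.044] len 0.132 yaw 2.866
top teal 700 [210.4 254. ] [0.305 0.265 0.044] len 0.183 yaw -3.125
top red 131 [388.7 146.2] [ 0.578 -0.185  0.112] len 0.033 yaw 3.111
scene green 17 [372.9 130.1] [0.281 0.536 0.044] len 0.017 yaw 0.863
scene green 10 [366.1 136.3] [0.302 0.508 0.044] len 0.011 yaw 0.871
scene green 5 [372.4 134.8] [0.301 0.527 0.044] len 0.008 yaw -0.375
scene green 40 [276.  139.4] [0.264 0.266 0.044] len 0.027 yaw 1.371
scene green 9 [282.1 145.2] [0.29  0.277 0.044] len 0.017 yaw -0.029
scene green 11 [274.3 145.5] [0.29  0.254 0.044] len 0.016 yaw -0.241
scene green 39 [280.4 151.7] [0.316 0.266 0.044] len 0.023 yaw -1.772
scene green 28 [315.  208.5] [0.52  0.297 0.044] len 0.014 yaw -1.776
scene green 8 [312.4 213.9] [0.535 0.286 0.044] len 0.012 yaw -0.294
s
[... 422 characters left out ...]
e line 22 [383.3  19.7] [-0.246  0.776  0.067] len 0.046 yaw 0.493
scene line 34 [367.8  29.6] [-0.186  0.692  0.067] len 0.059 yaw 0.072
scene line 47 [389.7  31.6] [-0.166  0.768  0.067] len 0.061 yaw -3.029
scene line 30 [157.5 250.5] [ 0.583 -0.072  0.067] len 0.063 yaw -1.371
scene line 1923 [244.4 318.8] [0.776 0.077 0.067] len 0.12 yaw 1.542
scene line 706 [271.2 363. ] [0.866 0.088 0.067] len 0.386 yaw -1.783
scene line 1011 [326.1 374.9] [0.905 0.192 0.067] len 0.121 yaw -1.784
scene line 32 [223.6 378.8] [0.881 0.018 0.067] len 0.017 yaw 0.021
scene line 163 [276.1 380.7] [0.9   0.098 0.067] len 0.066 yaw 1.358
scene red 163 [ 95.2 245.8] [ 0.579 -0.189  0.112] len 0.034 yaw -0.992
```

View pics/crop.png

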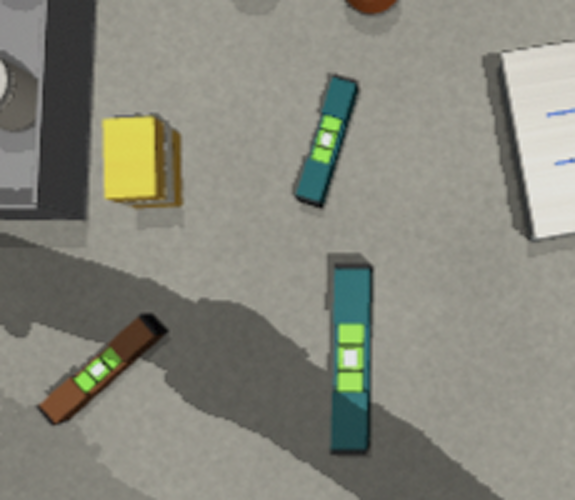

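View pics/crop2.png

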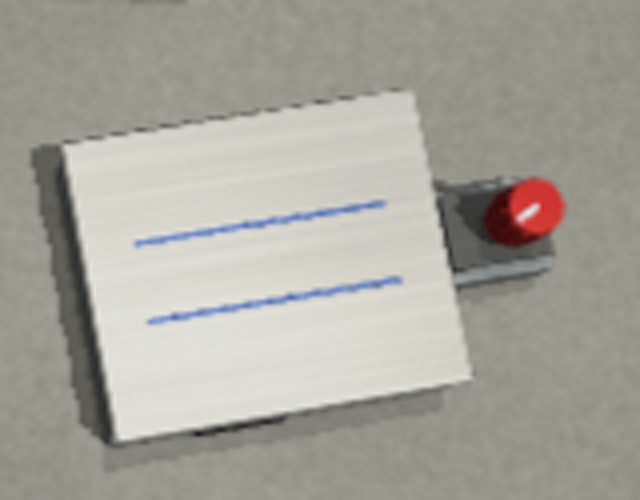

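View pics/crop3.png

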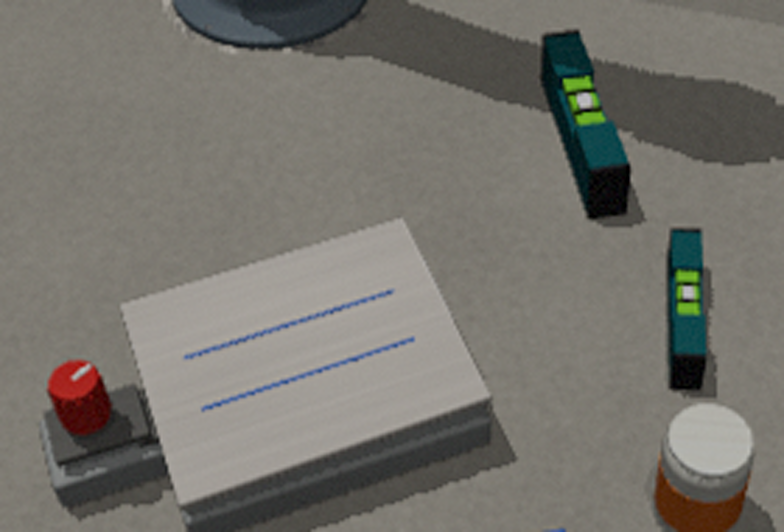

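The crop confirms it. The short teal bar (top view 201,165, about 140 mm long) is the level meant; the other teal one is about 190 mm and the third is brown. Next I'll measure the plate and knob from the lines and corners.

Run:
```python
from h import *
ct=cams.get_calibration("top");cs=cams.get_calibration("scene")
def f(p,ox,oy,k): return np.array([(p[0]+.5)/k+ox-.5,(p[1]+.5)/k+oy-.5])
T=[f(p,255,95,4) for p in((135,244),(385,204),(149,322),(401,280))]
S=[f(p,70,110,2.8) for p in((392,291),(185,356),(414,339),(202,409))]
print("scene: which line is which (scene x- side first)")
a=[cast(ct,p,.067) for p in T];b=[cast(cs,p,.067) for p in S]
print(np.round(a,4));print(np.round(b,4))
print("mid",np.mean(a,0),np.mean(b,0))
for q in(a,b):
    for i in(0,2): d=q[i+1]-q[i];print(np.arctan2(d[1],d[0]),np.linalg.norm(d))
C=[cast(ct,f(p,255,95,4),.067) for p in((65,143),(412,92),(470,380),(113,440))];print(np.round(C,4),np.mean(C,0))
C=[cast(cs,f(p,70,110,2.8),.067) for p in((122,303),(403,219),(489,399),(183,502))];print(np.round(C,4),np.mean(C,0))
print("knob top",cast(ct,f((533,208),255,95,4),.112),cast(cs,f((77,374),70,110,2.8),.112))
print("level green",tri(ct,(201.0,165.2),cs,(315.3,214)))
# black-end corners of level: use teal+dark mask in top; end midpoints of crop
for n,c,P in(("top",ct,[f(p,70,110,2.5) for p in((345,78),(309,203))]),("scene",cs,[f(p,70,110,2.8) for p in((686,231),(687,355))])):
    A,B=[cast(c,p,.044) for p in P];print(n,A,B,(A+B)/2,np.arctan2(*(B-A)[1::-1]),np.linalg.norm(A-B))
```

```text
scene: which line is which (scene x- side first)
[[ 0.5608  0.063   0.067 ]
 [ 0.5896 -0.1028  0.067 ]
 [ 0.5093  0.054   0.067 ]
 [ 0.5389 -0.1124  0.067 ]]
[[ 0.5049  0.0515  0.067 ]
 [ 0.537  -0.1143  0.067 ]
 [ 0.5568  0.0608  0.067 ]
 [ 0.5897 -0.1047  0.067 ]]
mid [ 0.5496425  -0.02455696  0.067     ] [ 0.54709734 -0.02668414  0.067     ]
-1.3991842051148615 0.1682199825897262
-1.3951224120737462 0.16896031693747382
-1.379328239895568 0.16883221525215444
-1.3745363105438413 0.16867554722243377
[[ 0.6278  0.109   0.067 ]
 [ 0.6657 -0.1225  0.067 ]
 [ 0.4731 -0.1565  0.067 ]
 [ 0.4321  0.0777  0.067 ]] [ 0.5496728  -0.02306598  0.067     ]
[[ 0.4735 -0.1601  0.067 ]
 [ 0.4285  0.0727  0.067 ]
 [ 0.6249  0.1066  0.067 ]
 [ 0.6674 -0.1228  0.067 ]] [ 0.54857713 -0.02590916  0.067     ]
knob top [ 0.57764215 -0.18335078  0.112     ] [ 0.57371851 -0.18563454  0.112     ]
level green (array([0.53686561, 0.29291089, 0.04418765]), np.float64(0.0006330682820278933))
top [0.60302226 0.27663082 0.044     ] [0.46810912 0.31217455 0.044     ] [0.53556569 0.29440268 0.044     ] 2.8839897880564167 0.1395167055314976
scene [0.47041309 0.31139382 0.044     ] [0.59932309 0.27284376 0.044     ] [0.53486809 0.29211879 0.044     ] -0.29058158553427893 0.1345507076871146
```

```bash
cat >> h.py <<'E'
from scipy.spatial.transform import Rotation as Ro
def goto(P,yaw,ref=None):
    """offset/rot numbers (scaled) for tool down, tool x at world yaw"""
    s=readout.read_state() 
    q=s["tool_rot"];R0=Ro.from_quat([q[1],q[2],q[3],q[0]]);p0=s["position"]
    x=np.array([np.cos(yaw),np.sin(yaw),0]);z=np.array([0,0,-1.]);T=Ro.from_matrix(np.stack([x,np.cross(z,x),z],1))
    o=R0.inv().apply(np.array(P)-p0)/.5; r=(R0.inv()*T).as_rotvec()/(np.pi/2)
    X=R0.as_matrix()[:,0]
    print("t",round(s["t"],2),"p0",np.round(p0,4),"yaw0",round(np.arctan2(X[1],X[0]),4),"gap",round(s["finger_gap"],4),"F",np.round(s["ft_force"],1),"offset",np.round(o,4),"rot",np.round(r,4))
E
python3 -c "
from h import *
goto([.536,.293,.13],2.868)"
```

```text
t 0.15 p0 [0.2963 0.606  0.2525] yaw0 2.6868 gap 0.0858 F [ 0.4 -0.2 -1. ] offset [-0.7056 -0.3515  0.2455] rot [-9.000e-04 -1.000e-04 -1.154e-01]
```

arm_command --rows '[{"offset": [-0.1, -0.05, 0.03], "rot": [0, 0, -0.02], "jaw": 70}, {"offset": [-0.2, -0.1, 0.07], "rot": [0, 0, -0.04], "jaw": 70}, {"offset": [-0.31, -0.154, 0.11], "rot": [0, 0, -0.06], "jaw": 70}, {"offset": [-0.41, -0.205, 0.15], "rot": [0, 0, -0.08], "jaw": 70}, {"offset": [-0.51, -0.255, 0.19], "rot": [0, 0, -0.1], "jaw": 70}, {"offset": [-0.61, -0.305, 0.22], "rot": [0, 0, -0.115], "jaw": 70}, {"offset": [-0.7056, -0.3515, 0.2455], "rot": [0, 0, -0.115], "jaw": 70}, {"offset": [-0.7056, -0.3515, 0.2455], "rot": [0, 0, -0.115], "jaw": 70}]'

```text
t: 1.15
position: [0.539, 0.2872, 0.1291]
tool_rot: [-0.0, 0.141, 0.99, -0.002]
ft_force: [-0.6, 1.1, 0.4]
finger_gap: 0.0703
```

```bash
python3 -c "
from h import *
goto([.536,.293,.033],2.868)
c=cams.get_calibration('wrist');im=cams.snapshot('wrist');cv2.imwrite('pics/w1.png',im)
K=c['camera_matrix']
def fp(X):
    q=c['R']@np.array(X)+c['t'];th=np.arctan2(np.hypot(q[0],q[1]),q[2]);u=q[:2]/np.hypot(q[0],q[1]);return K[:2,2]+K[0,0]*th*u
print(fp([.536,.293,.044]))
for s in(-.07,.07): print(fp([.536+s*np.cos(-.274),.293+s*np.sin(-.274),.044]))
"
```

```text
t 1.15 p0 [0.539  0.2872 0.1291] yaw0 2.8578 gap 0.0703 F [-0.6  1.1  0.4] offset [0.0091 0.0103 0.1921] rot [-0.0027  0.0004 -0.0065]
[262.90955431 201.03300806]
[262.66368959 104.21446181]
[262.67862272 279.01985038]
```

View pics/w1.png

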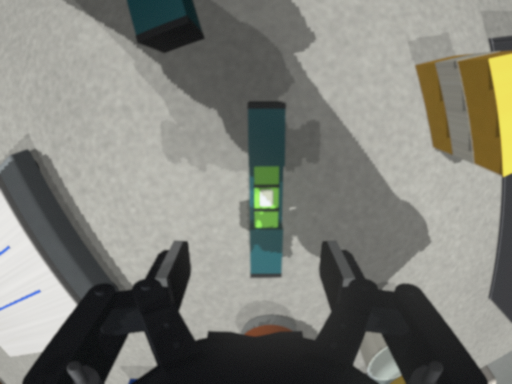

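The level is straight under the jaws in the wrist view (264–267, 103–276), about 2 mm to the right of the prediction. I'll descend and grip it.

arm_command --rows '[{"offset": [0, 0.004, 0.05], "rot": [0, 0, 0], "jaw": 70}, {"offset": [0, 0.004, 0.1], "rot": [0, 0, 0], "jaw": 70}, {"offset": [0, 0.004, 0.15], "rot": [0, 0, 0], "jaw": 70}, {"offset": [0, 0.004, 0.194], "rot": [0, 0, 0], "jaw": 70}, {"offset": [0, 0.004, 0.194], "rot": [0, 0, 0], "jaw": 70}, {"offset": [0, 0.004, 0.194], "rot": [0, 0, 0], "jaw": 40}, {"offset": [0, 0.004, 0.194], "rot": [0, 0, 0], "jaw": 20}, {"offset": [0, 0.004, 0.194], "rot": [0, 0, 0], "jaw": 20}]' --squeeze 50

```text
t: 2.2
position: [0.5373, 0.296, 0.0348]
tool_rot: [0.001, 0.137, 0.991, 0.001]
ft_force: [-0.7, -0.0, 5.0]
finger_gap: 0.0251
```

arm_command --rows '[{"offset": [0, 0, 0], "rot": [0, 0, 0], "jaw": 20}, {"offset": [0, 0, 0], "rot": [0, 0, 0], "jaw": 20}, {"offset": [0, 0, 0], "rot": [0, 0, 0], "jaw": 20}, {"offset": [0, 0, 0], "rot": [0, 0, 0], "jaw": 20}]'

```text
t: 2.7
position: [0.5374, 0.2959, 0.0348]
tool_rot: [0.001, 0.137, 0.991, 0.001]
ft_force: [-1.3, -0.6, 6.1]
finger_gap: 0.0251
```

```bash
python3 -c "
from h import *
goto([.536,.293,.033],2.868)"
```

```text
t 2.7 p0 [0.5374 0.2959 0.0348] yaw0 2.8673 gap 0.0251 F [-1.3 -0.6  6.1] offset [ 0.001  -0.0064  0.0037] rot [ 0.001   0.0007 -0.0004]
```

arm_command --rows '[{"offset": [0, 0, -0.04], "rot": [0, 0, 0], "jaw": 20}, {"offset": [0, 0, -0.09], "rot": [0, 0, 0], "jaw": 20}, {"offset": [0, 0, -0.15], "rot": [0, 0, 0], "jaw": 20}, {"offset": [0, 0, -0.21], "rot": [0, 0, 0], "jaw": 20}, {"offset": [0, 0, -0.24], "rot": [0, 0, 0], "jaw": 20}, {"offset": [0, 0, -0.24], "rot": [0, 0, 0], "jaw": 20}, {"offset": [0, 0, -0.24], "rot": [0, 0, 0], "jaw": 20}, {"offset": [0, 0, -0.24], "rot": [0, 0, 0], "jaw": 20}]'

```text
t: 3.7
position: [0.536, 0.2951, 0.1521]
tool_rot: [-0.001, 0.137, 0.991, -0.001]
ft_force: [0.0, -0.4, -2.4]
finger_gap: 0.0255
```

```bash
python3 -c "
from h import *
goto([.5485,-.0245,.153],1.75)
cv2.imwrite('pics/w2.png',cams.snapshot('wrist'))
print(cams.get_calibration('wrist'))
"
```

```text
t 3.7 p0 [0.536  0.2951 0.1521] yaw0 2.8675 gap 0.0255 F [ 0.  -0.4 -2.4] offset [-0.197  -0.6085 -0.0009] rot [-1.700e-03 -3.000e-04  7.114e-01]
{'camera_matrix': array([[297.31863964,   0.        , 254.61439402],
       [  0.        , 297.31863964, 189.79750552],
       [  0.        ,   0.        ,   1.        ]]), 'R': array([[ 0.27002515,  0.96285117, -0.0020103 ],
       [ 0.91278373, -0.25531845,  0.3188077 ],
       [ 0.3064511 , -0.08792106, -0.94781729]]), 't': array([-0.42771913, -0.42277441,  0.14529959])}
```

View pics/w2.png

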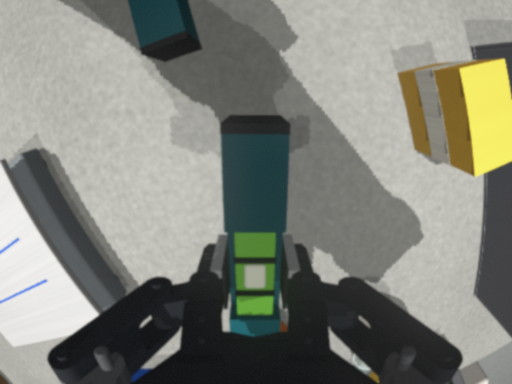

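Level gripped level, with the window in the wrist view at (255, 232–316) and the bubble at (255,276). I'll compute the level centre against the TCP.

```bash
python3 -c "
from h import *
c=cams.get_calibration('wrist');K=c['camera_matrix'];s=readout.read_state();p=s['position']
def fc(px,z):
    v=np.array(px)-K[:2,2];r=np.hypot(*v);th=r/K[0,0];d=np.r_[np.sin(th)*v/r,np.cos(th)];d=c['R'].T@d;o=-c['R'].T@c['t'];return o+d*(z-o[2])/d[2]
q=Ro.from_quat(np.r_[s['tool_rot'][1:],s['tool_rot'][0]])
for r in(115,132,232,258,276,293,315,334): print(r,np.round(q.inv().apply(fc((255,r),.1613)-p)*1000,1))
goto([.5485,-.0245,.153],1.75)
"
```

```text
115 [74.1 -0.8 -8.9]
132 [67.8 -0.8 -8.9]
232 [26.6 -0.8 -9. ]
258 [14.  -0.8 -9. ]
276 [ 4.3 -0.8 -9. ]
293 [-5.5 -0.8 -9. ]
315 [-19.7  -0.7  -9. ]
334 [-33.6  -0.7  -9.1]
t 3.75 p0 [0.5362 0.2951 0.1523] yaw0 2.8675 gap 0.0258 F [ 0.3  0.3 -2.9] offset [-0.1968 -0.6088 -0.0007] rot [-1.500e-03 -3.000e-04  7.114e-01]
```

arm_command --rows '[{"offset": [-0.015, -0.045, 0], "rot": [0, 0, 0.05], "jaw": 20}, {"offset": [-0.04, -0.125, 0], "rot": [0, 0, 0.14], "jaw": 20}, {"offset": [-0.07, -0.215, 0], "rot": [0, 0, 0.25], "jaw": 20}, {"offset": [-0.1, -0.31, 0], "rot": [0, 0, 0.36], "jaw": 20}, {"offset": [-0.13, -0.4, 0], "rot": [0, 0, 0.47], "jaw": 20}, {"offset": [-0.16, -0.49, 0], "rot": [0, 0, 0.57], "jaw": 20}, {"offset": [-0.185, -0.57, 0], "rot": [0, 0, 0.66], "jaw": 20}, {"offset": [-0.2, -0.615, 0], "rot": [0, 0, 0.711], "jaw": 20}]'

```text
t: 4.75
position: [0.549, -0.0314, 0.1535]
tool_rot: [0.0, 0.644, 0.765, -0.001]
ft_force: [-0.0, 0.4, -3.0]
finger_gap: 0.0248
```

arm_command --rows '[{"offset": [0, 0, 0], "rot": [0, 0, 0], "jaw": 20}, {"offset": [0, 0, 0], "rot": [0, 0, 0], "jaw": 20}, {"offset": [0, 0, 0], "rot": [0, 0, 0], "jaw": 20}]'

```text
t: 5.12
position: [0.5498, -0.0256, 0.1534]
tool_rot: [-0.0, 0.639, 0.769, 0.0]
ft_force: [0.3, -0.1, -3.9]
finger_gap: 0.0255
```

```bash
python3 -c "
from h import *
goto([.549,-.028,.106],1.75)
im=cams.snapshot('wrist');cv2.imwrite('pics/w3.png',im)
"
```

```text
t 5.12 p0 [ 0.5498 -0.0256  0.1534] yaw0 1.754 gap 0.0255 F [ 0.3 -0.1 -3.9] offset [-0.0045 -0.0025  0.0947] rot [-0.0001 -0.0007  0.0025]
```

View pics/w3.png

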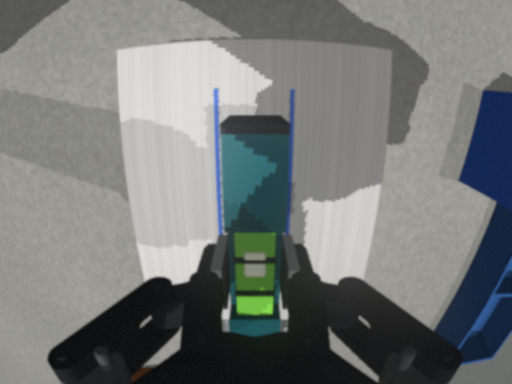

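The level is centred between the blue lines (left 215–220, right 290–293, level axis 255). I'll check the lengthwise position from the line ends at row 89.

```bash
python3 -c "
from h import *
c=cams.get_calibration('wrist');K=c['camera_matrix']
def fc(px,z):
    v=np.array(px)-K[:2,2];r=np.hypot(*v);th=r/K[0,0];d=np.r_[np.sin(th)*v/r,np.cos(th)];d=c['R'].T@d;o=-c['R'].T@c['t'];return o+d*(z-o[2])/d[2]
A,B=fc((216,89),.068),fc((292.5,89),.068);A2,B2=fc((220.5,230),.068),fc((290,230),.068)
print(A,B,A2,B2,np.arctan2(*(A-A2)[1::-1]),np.arctan2(*(B-B2)[1::-1]))
m=(A+B)/2;d=(m-(A2+B2)/2);d/=np.linalg.norm(d);print('centre',m-.0843*d,np.arctan2(d[1],d[0]))
goto([.549,-.028,.106],1.75)
"
```

```text
[0.50829947 0.05249594 0.068     ] [0.55936845 0.06195827 0.068     ] [ 0.52739813 -0.05066061  0.068     ] [ 0.58001487 -0.04089714  0.068     ] 1.7538658771141438 1.768896112752416
centre [ 0.54980315 -0.02554653  0.068     ] 1.7613809060788053
t 5.17 p0 [ 0.5498 -0.0258  0.1534] yaw0 1.7536 gap 0.0256 F [-0.4  0.1 -3. ] offset [-0.004  -0.0024  0.0948] rot [-0.0001 -0.0005  0.0023]
```

arm_command --rows '[{"offset": [-0.004, 0, 0.02], "rot": [0, 0, 0], "jaw": 20}, {"offset": [-0.008, 0, 0.05], "rot": [0, 0, 0], "jaw": 20}, {"offset": [-0.008, 0, 0.075], "rot": [0, 0, 0], "jaw": 20}, {"offset": [-0.008, 0, 0.09], "rot": [0, 0, 0], "jaw": 20}, {"offset": [-0.008, 0, 0.097], "rot": [0, 0, 0], "jaw": 20}, {"offset": [-0.008, 0, 0.097], "rot": [0, 0, 0], "jaw": 20}]'

```text
t: 5.92
position: [0.5506, -0.0315, 0.1049]
tool_rot: [-0.0, 0.641, 0.768, -0.0]
ft_force: [-0.2, -0.5, -2.6]
finger_gap: 0.0253
```

```bash
python3 -c "
from h import *
goto([.5505,-.0295,.102],1.755)"
```

```text
t 5.92 p0 [ 0.5506 -0.0315  0.1049] yaw0 1.7506 gap 0.0253 F [-0.2 -0.5 -2.6] offset [0.004  0.0006 0.0058] rot [-0.0001 -0.     -0.0028]
```

arm_command --rows '[{"offset": [0.004, 0, 0.001], "rot": [0, 0, 0], "jaw": 20}, {"offset": [0.004, 0, 0.003], "rot": [0, 0, 0], "jaw": 20}, {"offset": [0.004, 0, 0.005], "rot": [0, 0, 0], "jaw": 20}, {"offset": [0.004, 0, 0.005], "rot": [0, 0, 0], "jaw": 20}]'

```text
t: 6.42
position: [0.5504, -0.0294, 0.1028]
tool_rot: [0.0, 0.641, 0.768, 0.0]
ft_force: [-0.7, -0.0, 0.3]
finger_gap: 0.0254
```

Contact: the level's weight has come off the wrist. Release and rise.

arm_command --rows '[{"offset": [0, 0, 0], "rot": [0, 0, 0], "jaw": 32}, {"offset": [0, 0, 0], "rot": [0, 0, 0], "jaw": 42}, {"offset": [0, 0, 0], "rot": [0, 0, 0], "jaw": 60}, {"offset": [0, 0, 0], "rot": [0, 0, 0], "jaw": 60}, {"offset": [0, 0, -0.05], "rot": [0, 0, 0], "jaw": 60}, {"offset": [0, 0, -0.13], "rot": [0, 0, 0], "jaw": 60}, {"offset": [0, 0, -0.21], "rot": [0, 0, 0], "jaw": 60}, {"offset": [0, 0, -0.21], "rot": [0, 0, 0], "jaw": 60}]'

```text
t: 7.42
position: [0.5522, -0.0298, 0.2108]
tool_rot: [0.003, 0.641, 0.768, 0.003]
ft_force: [0.3, -0.6, -0.1]
finger_gap: 0.0599
```

```bash
python3 -c "
from h import *
goto([.5795,-.1875,.15],1.75)
cv2.imwrite('pics/w4.png',cams.snapshot('wrist'))
t=cams.snapshot('scene');cv2.imwrite('pics/s4.png',cv2.resize(t[110:320,60:340],None,fx=2.8,fy=2.8,interpolation=cv2.INTER_CUBIC))
"
```

```text
t 7.42 p0 [ 0.5522 -0.0298  0.2108] yaw0 1.7505 gap 0.0599 F [ 0.3 -0.6 -0.1] offset [-0.3201 -0.0035  0.1217] rot [0.0045 0.0004 0.0003]
```

View pics/w4.png

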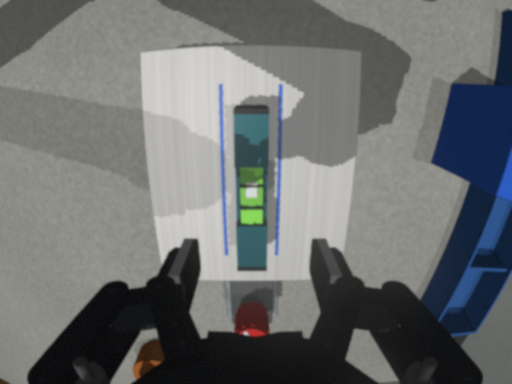

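View pics/s4.png

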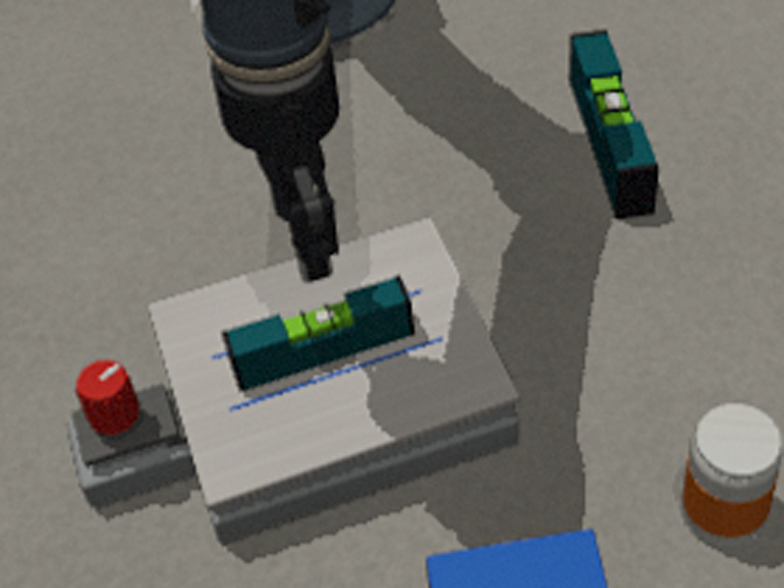

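The level lies between the blue lines at the plate's middle (wrist view 252, 105–270), with the bubble slightly to the far side. Next, over the knob.

arm_command --rows '[{"offset": [-0.05, 0, 0.01], "rot": [0, 0, 0], "jaw": 75}, {"offset": [-0.13, 0, 0.03], "rot": [0, 0, 0], "jaw": 75}, {"offset": [-0.22, -0.003, 0.055], "rot": [0, 0, 0], "jaw": 75}, {"offset": [-0.29, -0.005, 0.08], "rot": [0, 0, 0], "jaw": 75}, {"offset": [-0.3176, -0.0053, 0.092], "rot": [0, 0, 0], "jaw": 75}, {"offset": [-0.3176, -0.0053, 0.092], "rot": [0, 0, 0], "jaw": 75}, {"offset": [-0.3176, -0.0053, 0.092], "rot": [0, 0, 0], "jaw": 75}]'

```text
t: 8.4
position: [0.5761, -0.1842, 0.1614]
tool_rot: [-0.001, 0.64, 0.768, 0.0]
ft_force: [0.1, 0.8, -0.4]
finger_gap: 0.0747
```

```bash
python3 -c "
from h import *
goto([.578,-.1865,.099],1.75)
c=cams.get_calibration('wrist');K=c['camera_matrix']
im=cams.snapshot('wrist');cv2.imwrite('pics/w5.png',im)
h=cv2.cvtColor(im,cv2.COLOR_BGR2HSV).astype(int)
m=((h[...,0]<6)|(h[...,0]>174))&(h[...,1]>150)&(h[...,2]>60)
def fc(px,z):
    v=np.array(px)-K[:2,2];r=np.hypot(*v);th=r/K[0,0];d=np.r_[np.sin(th)*v/r,np.cos(th)];d=c['R'].T@d;o=-c['R'].T@c['t'];return o+d*(z-o[2])/d[2]
for ce,a,l in blobs(m,60):
    y,x=np.nonzero(l);print(ce,a,x.min(),x.max(),y.min(),y.max(),fc(ce,.112))
"
```

```text
t 8.4 p0 [ 0.5761 -0.1842  0.1614] yaw0 1.753 gap 0.0747 F [ 0.1  0.8 -0.4] offset [-0.0053  0.0029  0.1248] rot [-0.     -0.0009  0.0019]
[258.1740347  229.53609401] 1787 229 284 199 253 [ 0.57843364 -0.18574052  0.112     ]
```

View pics/w5.png

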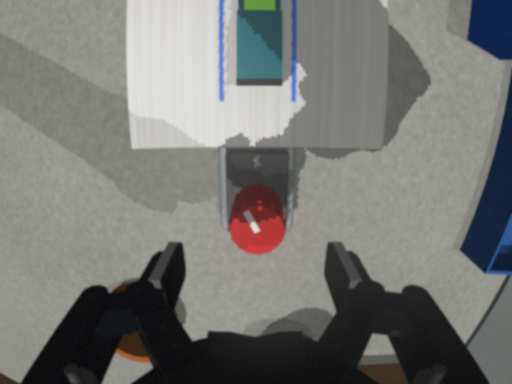

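arm_command --rows '[{"offset": [-0.003, 0.003, 0.02], "rot": [0, 0, 0], "jaw": 75}, {"offset": [-0.003, 0.003, 0.05], "rot": [0, 0, 0], "jaw": 75}, {"offset": [-0.003, 0.003, 0.085], "rot": [0, 0, 0], "jaw": 75}, {"offset": [-0.003, 0.003, 0.11], "rot": [0, 0, 0], "jaw": 75}, {"offset": [-0.003, 0.003, 0.125], "rot": [0, 0, 0], "jaw": 75}, {"offset": [-0.003, 0.003, 0.125], "rot": [0, 0, 0], "jaw": 75}, {"offset": [-0.003, 0.003, 0.125], "rot": [0, 0, 0], "jaw": 75}, {"offset": [-0.003, 0.003, 0.125], "rot": [0, 0, 0], "jaw": 75}]'

```text
t: 9.45
position: [0.5781, -0.1876, 0.0996]
tool_rot: [0.0, 0.641, 0.768, 0.0]
ft_force: [-0.2, -0.3, 0.2]
finger_gap: 0.0748
```

```bash
python3 -c "
from h import *
goto([.578,-.1862,.099],1.75)
c=cams.get_calibration('wrist');K=c['camera_matrix']
im=cams.snapshot('wrist');cv2.imwrite('pics/w6.png',im)
"
```

```text
t 9.45 p0 [ 0.5781 -0.1876  0.0996] yaw0 1.7505 gap 0.0748 F [-0.2 -0.3  0.2] offset [0.0028 0.0004 0.0012] rot [0.0007 0.0002 0.0003]
```

View pics/w6.png

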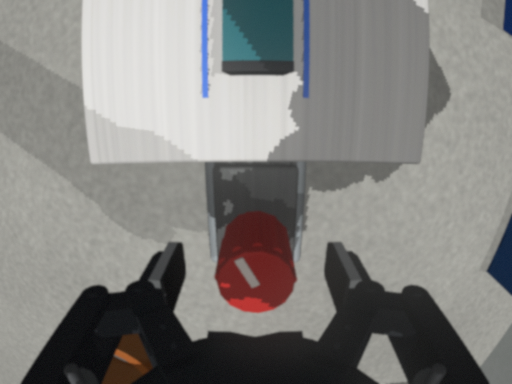

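```bash
python3 -c "
from h import *
c=cams.get_calibration('wrist');K=c['camera_matrix']
s=readout.read_state();p=s['position'];q=Ro.from_quat(np.r_[s['tool_rot'][1:],s['tool_rot'][0]])
def fc(px,z):
    v=np.array(px)-K[:2,2];r=np.hypot(*v);th=r/K[0,0];d=np.r_[np.sin(th)*v/r,np.cos(th)];d=c['R'].T@d;o=-c['R'].T@c['t'];return o+d*(z-o[2])/d[2]
for px in((256,311),(217,272),(295,272),(256,240),(256,272)): W=fc(px,.112);print(px,W,np.round(1000*q.inv().apply(W-p),1))
im=cv2.imread('pics/w6.png')[200:320,190:330];cv2.imwrite('pics/w6c.png',cv2.resize(im,None,fx=5,fy=5,interpolation=cv2.INTER_CUBIC)+0)
"
```

```text
(256, 311) [ 0.58101997 -0.20204687  0.112     ] [-14.8   0.4 -12.4]
(217, 272) [ 0.56029232 -0.18283246  0.112     ] [  7.8 -16.6 -12.4]
(295, 272) [ 0.59355343 -0.17681652  0.112     ] [  7.8  17.2 -12.4]
(256, 240) [ 0.57399016 -0.16401614  0.112     ] [ 23.9   0.3 -12.4]
(256, 272) [ 0.57686478 -0.17958323  0.112     ] [  8.1   0.3 -12.4]
```

View pics/w6c.png

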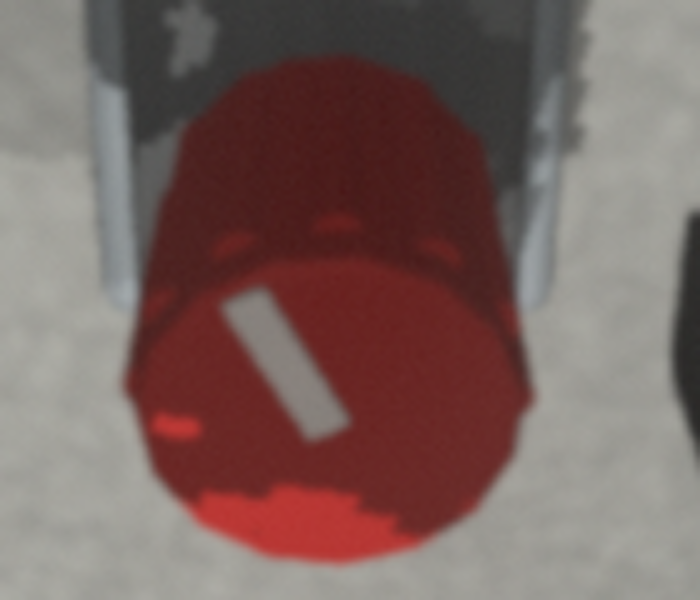

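arm_command --rows '[{"offset": [0.005, 0, 0.001], "rot": [0, 0, 0], "jaw": 75}, {"offset": [0.005, 0, 0.001], "rot": [0, 0, 0], "jaw": 75}, {"offset": [0.005, 0, 0.001], "rot": [0, 0, 0], "jaw": 50}, {"offset": [0.005, 0, 0.001], "rot": [0, 0, 0], "jaw": 40}, {"offset": [0.005, 0, 0.001], "rot": [0, 0, 0], "jaw": 30}, {"offset": [0.005, 0, 0.001], "rot": [0, 0, 0], "jaw": 30}, {"offset": [0.005, 0, 0.001], "rot": [0, 0, 0], "jaw": 30}, {"offset": [0.005, 0, 0.001], "rot": [0, 0, 0], "jaw": 30}]' --squeeze 60

```text
t: 10.5
position: [0.5778, -0.185, 0.0989]
tool_rot: [0.001, 0.641, 0.768, 0.0]
ft_force: [1.5, 0.6, 3.0]
finger_gap: 0.0343
```

```bash
python3 -c "
from h import *
goto([.578,-.1852,.095],1.75)
print(readout.read_state()['moment'])"
```

```text
t 10.5 p0 [ 0.5778 -0.185   0.0989] yaw0 1.7507 gap 0.0343 F [1.5 0.6 3. ] offset [-0.0005  0.0002  0.0078] rot [0.0008 0.0002 0.0004]
[ 0.13051177 -0.22584271 -0.04438922]
```

Gripped at 34 mm opening. Push down in small steps.

arm_command --rows '[{"offset": [0, 0, 0.002], "rot": [0, 0, 0], "jaw": 30}, {"offset": [0, 0, 0.004], "rot": [0, 0, 0], "jaw": 30}, {"offset": [0, 0, 0.006], "rot": [0, 0, 0], "jaw": 30}, {"offset": [0, 0, 0.008], "rot": [0, 0, 0], "jaw": 30}, {"offset": [0, 0, 0.008], "rot": [0, 0, 0], "jaw": 30}, {"offset": [0, 0, 0.008], "rot": [0, 0, 0], "jaw": 30}]'

```text
t: 11.25
position: [0.578, -0.1856, 0.0957]
tool_rot: [0.001, 0.641, 0.768, 0.001]
ft_force: [1.7, -0.4, 8.8]
finger_gap: 0.0348
```

arm_command --rows '[{"offset": [0, 0, 0.002], "rot": [0, 0, 0], "jaw": 30}, {"offset": [0, 0, 0.004], "rot": [0, 0, 0], "jaw": 30}, {"offset": [0, 0, 0.004], "rot": [0, 0, 0], "jaw": 30}, {"offset": [0, 0, 0.004], "rot": [0, 0, 0], "jaw": 30}]'

```text
t: 11.75
position: [0.578, -0.1857, 0.0947]
tool_rot: [0.001, 0.641, 0.768, 0.001]
ft_force: [-1.0, -1.4, 14.4]
finger_gap: 0.0345
```

arm_command --rows '[{"offset": [0, 0, 0.002], "rot": [0, 0, 0], "jaw": 30}, {"offset": [0, 0, 0.004], "rot": [0, 0, 0], "jaw": 30}, {"offset": [0, 0, 0.004], "rot": [0, 0, 0], "jaw": 30}, {"offset": [0, 0, 0.004], "rot": [0, 0, 0], "jaw": 30}]'

```text
t: 12.25
position: [0.5781, -0.1858, 0.0942]
tool_rot: [0.001, 0.641, 0.767, 0.001]
ft_force: [-3.6, 1.3, 24.3]
finger_gap: 0.0348
```

arm_command --rows '[{"offset": [0, 0, -0.003], "rot": [0, 0, 0], "jaw": 30}, {"offset": [0, 0, -0.003], "rot": [0, 0, 0], "jaw": 30}, {"offset": [0, 0, -0.003], "rot": [0, 0, 0], "jaw": 30}, {"offset": [0, 0, -0.003], "rot": [0, 0, 0], "jaw": 30}]'

```text
t: 12.75
position: [0.578, -0.1858, 0.0946]
tool_rot: [0.001, 0.641, 0.767, 0.001]
ft_force: [-0.7, 0.6, 17.4]
finger_gap: 0.0348
```

```bash
cat > look.py <<'E'
from h import *
import sys
goto([.578,-.1857,.0945],1.75)
im=cams.snapshot('top');cv2.imwrite(f'pics/t{sys.argv[1]}.png',cv2.resize(im[95:225,255:415],None,fx=4.8,fy=4.5,interpolation=cv2.INTER_CUBIC))
im=cams.snapshot('scene');cv2.imwrite(f'pics/s{sys.argv[1]}.png',cv2.resize(im[160:290,70:270],None,fx=4,fy=4,interpolation=cv2.INTER_CUBIC))
E
python3 look.py 7
```

```text
t 12.75 p0 [ 0.578  -0.1858  0.0946] yaw0 1.7498 gap 0.0348 F [-0.7  0.6 17.4] offset [ 0.0002 -0.      0.0001] rot [ 0.0015  0.0001 -0.0001]
```

View pics/t7.png

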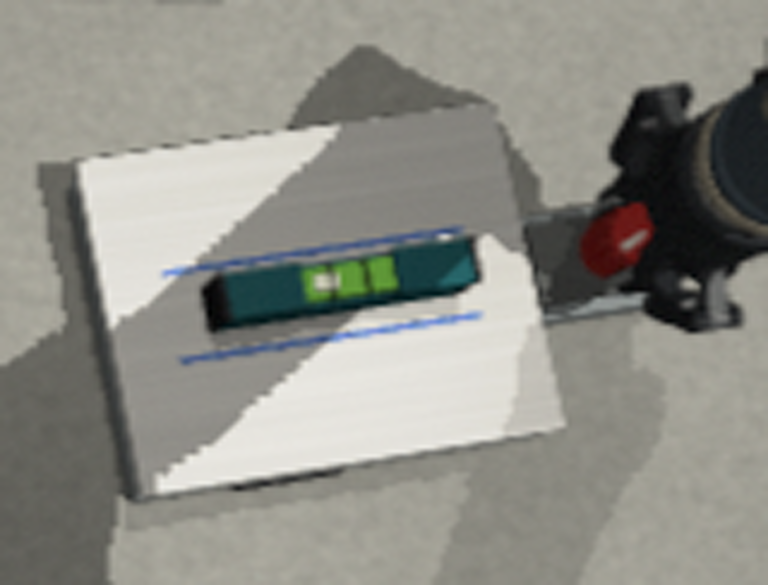

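View pics/s7.png

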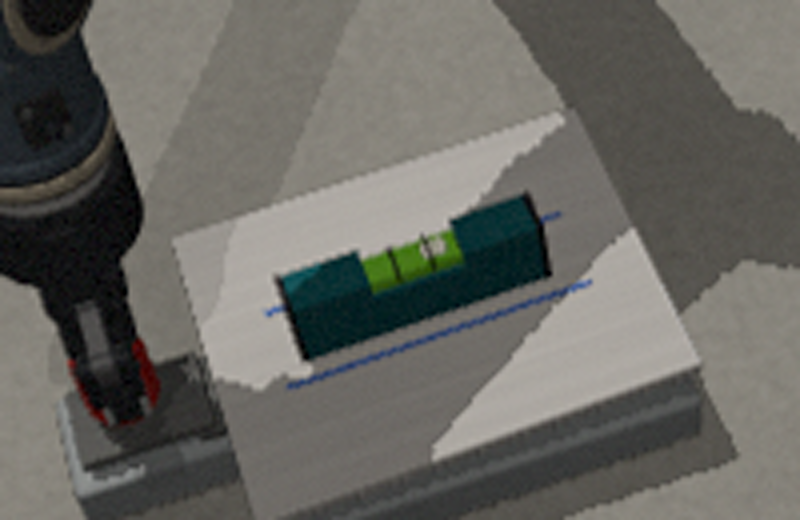

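The bubble sits at the far end: about 12 mm off in the scene view (bubble 432, lines 393 and 428), about 13 mm in the top view (bubble 325, window 302–397). It needs roughly 1.25 rad clockwise. I'll turn 0.9 first, keeping the push on.

arm_command --rows '[{"offset": [0, 0, 0], "rot": [0, 0, 0.05], "jaw": 30}, {"offset": [0, 0, 0], "rot": [0, 0, 0.11], "jaw": 30}, {"offset": [0, 0, 0], "rot": [0, 0, 0.17], "jaw": 30}, {"offset": [0, 0, 0], "rot": [0, 0, 0.23], "jaw": 30}, {"offset": [0, 0, 0], "rot": [0, 0, 0.28], "jaw": 30}, {"offset": [0, 0, 0], "rot": [0, 0, 0.28], "jaw": 30}]'

```text
t: 13.6
position: [0.5786, -0.1857, 0.0946]
tool_rot: [0.001, 0.793, 0.609, 0.001]
ft_force: [1.3, 0.8, 16.6]
finger_gap: 0.0347
```

arm_command --rows '[{"offset": [0, 0, 0], "rot": [0, 0, 0.06], "jaw": 30}, {"offset": [0, 0, 0], "rot": [0, 0, 0.12], "jaw": 30}, {"offset": [0, 0, 0], "rot": [0, 0, 0.18], "jaw": 30}, {"offset": [0, 0, 0], "rot": [0, 0, 0.24], "jaw": 30}, {"offset": [0, 0, 0], "rot": [0, 0, 0.29], "jaw": 30}, {"offset": [0, 0, 0], "rot": [0, 0, 0.29], "jaw": 30}, {"offset": [0, 0, 0], "rot": [0, 0, 0.29], "jaw": 30}, {"offset": [0, 0, 0], "rot": [0, 0, 0.29], "jaw": 30}]'

```text
t: 14.6
position: [0.5791, -0.1859, 0.0947]
tool_rot: [0.001, 0.91, 0.414, 0.002]
ft_force: [2.9, -0.6, 16.3]
finger_gap: 0.0346
```

arm_command --rows '[{"offset": [0, 0, 0], "rot": [0, 0, 0], "jaw": 30}, {"offset": [0, 0, 0], "rot": [0, 0, 0], "jaw": 30}, {"offset": [0, 0, 0], "rot": [0, 0, 0], "jaw": 30}, {"offset": [0, 0, 0], "rot": [0, 0, 0], "jaw": 30}, {"offset": [0, 0, 0], "rot": [0, 0, 0], "jaw": 30}, {"offset": [0, 0, 0], "rot": [0, 0, 0], "jaw": 30}, {"offset": [0, 0, 0], "rot": [0, 0, 0], "jaw": 30}, {"offset": [0, 0, 0], "rot": [0, 0, 0], "jaw": 30}]'

```text
t: 15.6
position: [0.5791, -0.1859, 0.0948]
tool_rot: [0.001, 0.91, 0.414, 0.002]
ft_force: [2.9, -0.6, 16.9]
finger_gap: 0.0342
```

```bash
python3 look.py 8
```

```text
t 15.6 p0 [ 0.5791 -0.1859  0.0948] yaw0 0.854 gap 0.0342 F [ 2.9 -0.6 16.9] offset [-0.0012 -0.0019  0.0005] rot [ 0.0027 -0.0011 -0.5704]
```

View pics/t8.png

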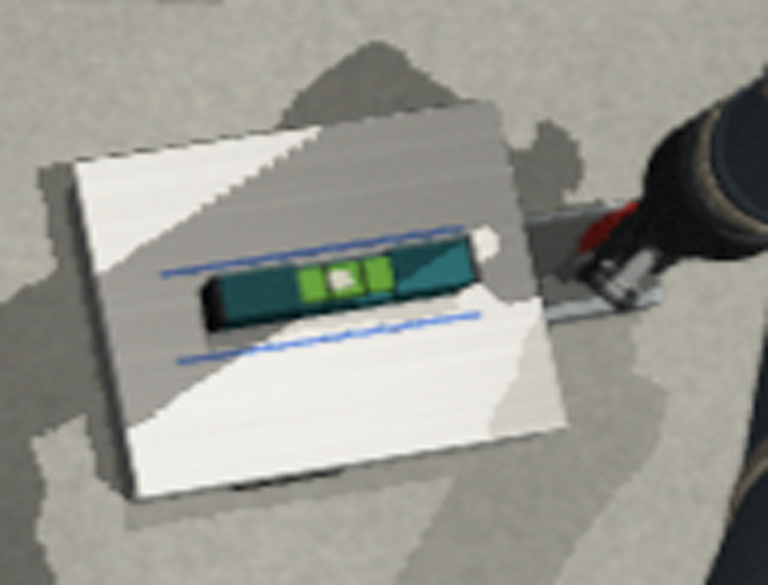

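View pics/s8.png

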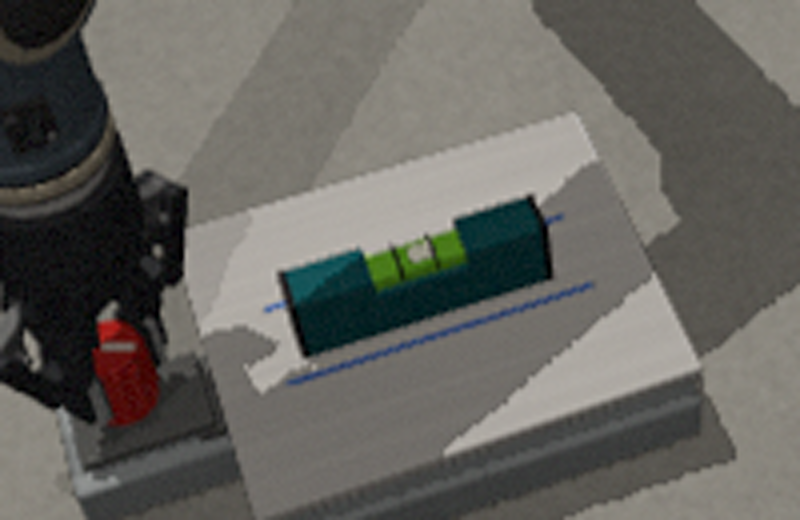

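```bash
cat > prof.py <<'E'
from h import *
import sys
# strip of the level top rectified from each view: 10 px/mm along plate +y, centred on the plate centre, 20mm wide
y=np.array([np.cos(1.757),np.sin(1.757),0]);x=np.array([y[1],-y[0],0]);C=np.array([.5498,-.0255,.111])
def wr(c,X):
    q=c['R']@X+c['t']; K=c['camera_matrix'];th=np.arctan2(np.hypot(q[0],q[1]),q[2]);return K[:2,2]+K[0,0]*th*q[:2]/np.hypot(q[0],q[1])
out=[]
for n in('top','scene','wrist'):
    c=cams.get_calibration(n);im=cams.snapshot(n)
    cv2.imwrite(f'pics/raw_{n}{sys.argv[1]}.png',im)
    f=wr if n=='wrist' else proj
    src=[(-.06,-.02),(.06,-.02),(.06,.02),(-.06,.02)]
    uu,vv=np.meshgrid(np.arange(800)/8-50,np.arange(160)/8-10)
    M=np.array([f(c,C+y*u/1000+x*v/1000) for u,v in zip(uu[::1].ravel(),vv.ravel())],np.float32).reshape(160,800,2)
    s=cv2.remap(im,M[...,0],M[...,1],cv2.INTER_CUBIC);out.append(s);out.append(np.zeros((6,800,3),np.uint8))
out=np.vstack(out)
for u in range(0,800,80): cv2.line(out,(u,166),(u,171),(0,255,255),1)
cv2.imwrite(f'pics/p{sys.argv[1]}.png',out)
E
python3 prof.py 8
```

```text
(no output)
```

View pics/p8.png

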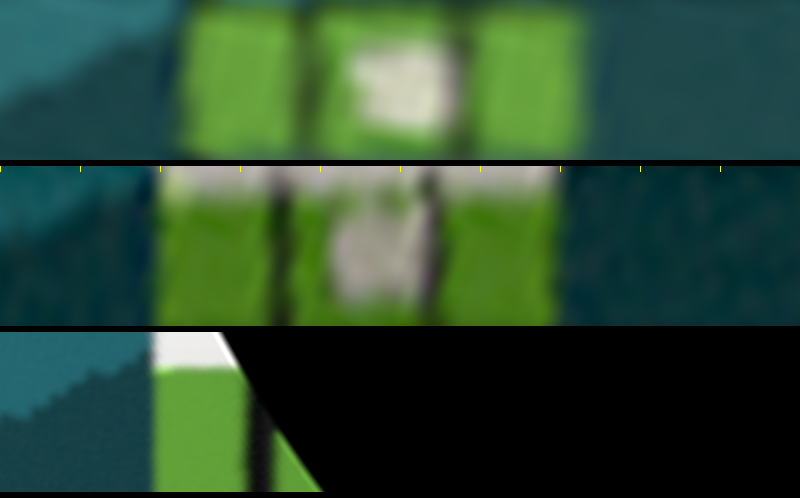

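Both rectified strips agree: line mid 383, bubble 403 (top), and mid 356, bubble 377 (scene), so the bubble is about 2.6 mm to the far side. It needs 0.27 rad more clockwise.

arm_command --rows '[{"offset": [0, 0, 0.0], "rot": [0, 0, 0.05], "jaw": 30}, {"offset": [0, 0, 0.0], "rot": [0, 0, 0.1], "jaw": 30}, {"offset": [0, 0, 0], "rot": [0, 0, 0.15], "jaw": 30}, {"offset": [0, 0, 0], "rot": [0, 0, 0.17], "jaw": 30}, {"offset": [0, 0, 0], "rot": [0, 0, 0.17], "jaw": 30}, {"offset": [0, 0, 0], "rot": [0, 0, 0.17], "jaw": 30}]'

```text
t: 16.6
position: [0.5795, -0.1861, 0.095]
tool_rot: [0.001, 0.957, 0.289, 0.003]
ft_force: [3.3, -0.7, 17.1]
finger_gap: 0.0346
```

arm_command --rows '[{"offset": [0, 0, 0], "rot": [0, 0, 0], "jaw": 30}, {"offset": [0, 0, 0], "rot": [0, 0, 0], "jaw": 30}, {"offset": [0, 0, 0], "rot": [0, 0, 0], "jaw": 30}, {"offset": [0, 0, 0], "rot": [0, 0, 0], "jaw": 30}, {"offset": [0, 0, 0], "rot": [0, 0, 0], "jaw": 30}, {"offset": [0, 0, 0], "rot": [0, 0, 0], "jaw": 30}, {"offset": [0, 0, 0], "rot": [0, 0, 0], "jaw": 30}, {"offset": [0, 0, 0], "rot": [0, 0, 0], "jaw": 30}]'

```text
t: 17.6
position: [0.5795, -0.1861, 0.095]
tool_rot: [0.001, 0.957, 0.289, 0.003]
ft_force: [2.8, -1.0, 16.3]
finger_gap: 0.0345
```

arm_command --rows '[{"offset": [0, 0, 0], "rot": [0, 0, 0], "jaw": 30}, {"offset": [0, 0, 0], "rot": [0, 0, 0], "jaw": 30}, {"offset": [0, 0, 0], "rot": [0, 0, 0], "jaw": 30}, {"offset": [0, 0, 0], "rot": [0, 0, 0], "jaw": 30}, {"offset": [0, 0, 0], "rot": [0, 0, 0], "jaw": 30}, {"offset": [0, 0, 0], "rot": [0, 0, 0], "jaw": 30}, {"offset": [0, 0, 0], "rot": [0, 0, 0], "jaw": 30}, {"offset": [0, 0, 0], "rot": [0, 0, 0], "jaw": 30}]'

```text
t: 18.6
position: [0.5795, -0.1861, 0.095]
tool_rot: [0.001, 0.957, 0.289, 0.003]
ft_force: [3.5, -2.0, 16.2]
finger_gap: 0.0345
```

```bash
python3 prof.py 9; python3 look.py 9
```

```text
t 18.75 p0 [ 0.5794 -0.1861  0.095 ] yaw0 0.5867 gap 0.0348 F [ 3.2 -1.9 16.2] offset [-0.002  -0.0022  0.0009] rot [ 0.0032 -0.0016 -0.7406]
```

View pics/p9.png

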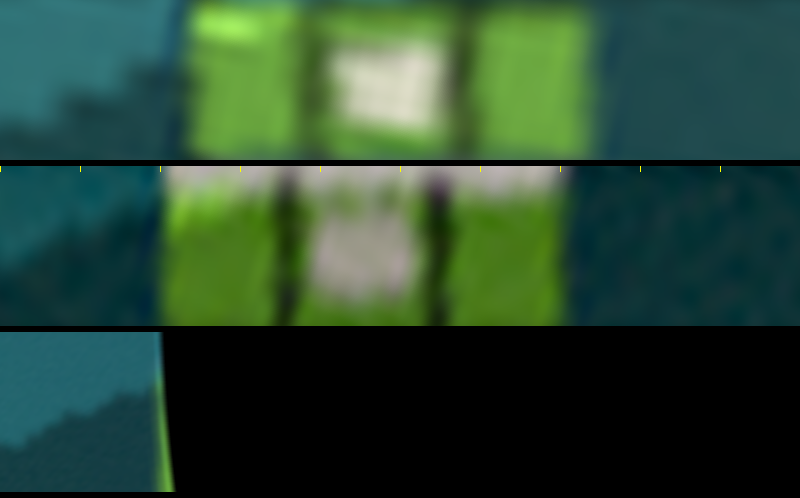

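View pics/s9.png

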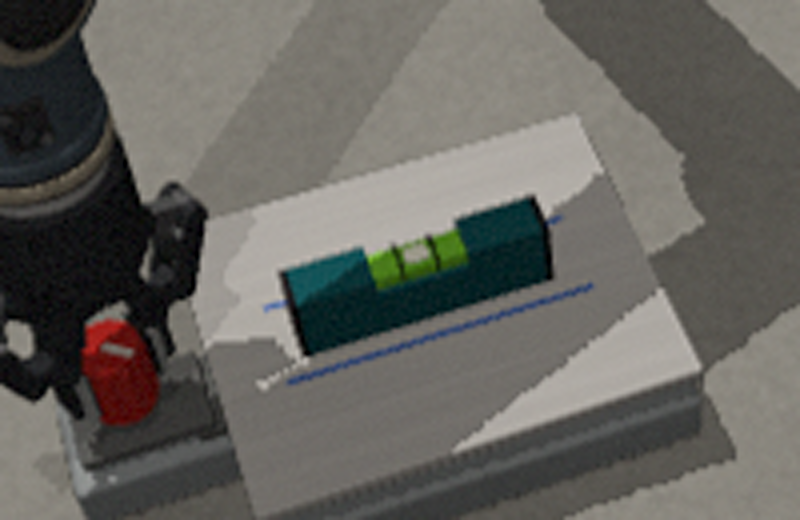

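The bubble is centred to 0–0.6 mm in both views. Push is steady at 16 N, above the 7.5 N spring, and the knob is still gripped. Handing in.

```bash
python3 -c "
from station import job_done
print(job_done())"
```

```text
the job is handed in; nothing more can be done
None
```

The job is handed in at about 19 s, with the arm still gripping the knob and pushing it down and the bubble centred.

- **Level:** I took the shorter teal level, leaving the brown and long teal ones. I laid it vial up between the two blue lines over the plate's middle and let go of it.
- **Knob:** I gripped the knob and pushed it down to its stop, where the force climbed steeply with almost no further travel. I then turned it about 1.16 rad clockwise while holding it down.
- **Bubble:** After settling for 2 s it read 0.6 mm off centre in the top view and 0 mm in the scene view, inside the 3 mm limit.
- **Push and grip:** The push was steady at about 16 N against the 7.5 N spring, with the jaws at 34.5 mm on the knob.

**Caveats:**
- The push briefly reached 24 N, above the advised 20 N, and I backed it off.
- The tool rose 0.4 mm while turning. The push held near 16 N throughout, so I took this as arm or pad compliance rather than the knob lifting. I had no direct reading of the rocker.
- I did not take a final check picture of the groceries and tape, but no move touched them.

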